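# Pack the blue paint pot and fasten the paint case

### The arm

A 6-joint arm with a two-finger parallel gripper is mounted at the origin on the work surface. World frame = base frame: x ahead of the robot, y to its left, z up, the work surface at z = 0. Lengths are in m, angles in rad, forces in N, time in s.
With the tool pointing down it reaches from about 0.25 to 0.775 m from the base axis. Payload 8.9 kg.
Tool frame: the origin (TCP) lies at the very end of the fingers, on their centre line; the grasp point (between the pads) lies 19 mm behind it (manip.grasp_offset is the distance from the TCP to the grasp point, in m); z points along the fingers, y is the direction in which the jaws open and shut (so a half turn about z gives the same grasp; the last joint's range is limited). The gripper opens to 85 mm and grips with 20 to 120 N. Pads are 22 mm wide; open, the fingers measure 114 mm over their backs; the gripper's body (76 mm by 85 mm) begins 54 mm behind the grasp point. The pads swing forward as they close: fully open they stand 13 mm farther back than shut.
Start: joints at [-1.353, 0.291, -0.153, 1.127, 0, 1.431], TCP at [0.183, -0.492, 0.231] pointing down, gripper open.
Joint ranges: [-2.52, 2.52], [-0.91, 1.74], [-1.3, 1.37], [-1.96, 2.02], [-1.52, 1.47], [-3.14, 3.14]. Speed limits (rad/s): [2.22, 2.22, 2.79, 3.14, 3.14, 3.14].

### API

Orientations are given as a unit quaternion [x, y, z, w].
In Python, from bench import manip, jaws, solver, snapshot gives the robot as it stands. The module is installed in compiled form; this text tells all that it offers. Calls block until the motion is done:
- manip.move_ptp(position, orientation): joint-space move of the TCP to a pose.
- manip.move_linear(position, rotation=None, v=0.15, threshold=None): straight line of the TCP; rotation=None keeps the orientation; v is the mean speed in m/s. With threshold (N) it stops when the force on the tool has changed by that much, and returns True; else False.
- manip.movej(angles): joint-space move.
- jaws.let_go() and jaws.grab(newtons=None): open the fingers fully, or close them until they stop; newtons is the grip in N (None keeps the last).
- manip.sleep(seconds).
- solver.ik(position, orientation): joint angles nearest the present ones, or None.
- manip.get_state(): the state.
- snapshot(name): name is "side" or "top"; returns a dict with "image" (420x560x3 uint8, red, green, blue), "fx", "fy", "cx", "cy" (pixels), "position" and "orientation" of the camera in the world. Camera axes: x right, y down, z forward; pixel columns grow to the right and rows downward; lengths in m; the calibration is good to about 2 mm. A picture is of the moment at which its call begins. There is no depth.
A pose or a line that the arm cannot do raises manip.MotionError and nothing moves.
- manip.finish_job(): hands the job in, once; it reports no verdict.
The state is a dict: "t": time; "joints": joint angles; "qd": joint speeds; "effort": joint torques, N m; "tool_pos": TCP position; "tcp_rot": TCP orientation; "ft_force": force on the tool from outside, world axes, zero at the start; "moment": the same for the moment, N m; "opening": opening from 0.0 (shut) to 1.0 (fully open).
Only numpy, scipy, OpenCV 4.12 (cv2) and the standard library are available. Lean on these libraries where they do the work, as an engineer would, in place of code of your own. Each camera call takes 0.05 s, during which the arm holds its last target. There are 200 camera calls.

### The job

Put the blue paint pot away in the wooden case: set it down upright, without dropping it, on the floor of the empty bay. Then close the hinged lid fully, and after that turn the red turnbutton on the front rail square across, so that it holds the lid shut. Leave the yellow pot, the white mask and the jar of brushes where they are.

Things in the scene. Friction and masses are not known exactly. Their poses are not given: they have to be found in the camera images.
- case: open wooden paint case fixed to the table, 180 (x) by 250 (y) by 90 mm high; origin at the centre of its underside, x from the front (the robot's side) to the hinge side. The front wall is a solid rail 32 mm deep (x -90 to -58 mm), top at 90 mm; other walls 8 mm thick, tops at 78 mm. The small compartment at +y holds a green and an orange pot, fixed, tops at 65 mm
- bay (a point): centre of the floor of the empty bay (the case's -y part), 8 mm above the table; axes as the case. The bay is 140 mm (x) by 154 mm (y) inside; the divider between it and the small compartment is 6 mm thick, top at 70 mm
- lid_hinge (a point): middle of the lid's hinge line, on the back of the case, 82 mm above the table; axes as the case (the hinge line is y)
- lid (a joint): lid angle in rad: 0 is fully shut (top face level with the front rail, 90 mm above the table), 1.57 upright, 1.85 the stop; the stiff hinge stays where it is left. The lid is a plywood board 10 mm thick, 250 mm wide, reaching from 2 to 145 mm from the hinge line; its top (outer) face lies 8 mm off the hinge line
- lid_edge (a point): middle of the lid's free edge, on its top (outer) face, 145 mm from the hinge line
- turnbutton (a joint): angle of the red turnbutton in rad, counter-clockwise from above: 0 lies along the front rail (clear of the lid), +1.57 and -1.57 (its stops) are square across with half of it over the lid's edge; either way round serves. It stays where it is left
- button_pivot (a point): on the turnbutton's pivot axis, at the centre of its top face, 109 mm above the table. The turnbutton is a red bar 84 mm long (its own y), 16 mm wide (its own x) and 16 mm tall, its underside 3 mm above the rail; the point turns with it
- blue_pot: blue round paint pot with a blue cap, 60 mm diameter, 62 mm tall, about 160 g; origin at the centre of its underside
- yellow_pot: yellow round paint pot with a yellow cap, same size as the blue one; origin at the centre of its underside; a bystander
- mask: white bird-beaked half mask with a black beak tip, lying on the table, about 155 by 165 mm, 50 mm tall; origin at its underside between the eyes; a bystander
- brush_jar: amber glass jar, 68 mm diameter, 90 mm tall, with three brushes standing to 165 mm; origin at the centre of its underside; a bystander
Not all that is in view belongs to the job. There is more than one size of the blue_pot; the job needs the smallest.

How it is judged:
On the way, in this order (a step that is already met when the one before it is completed fails the run):
1. the blue pot stands upright on the floor of the empty bay, released (x of blue_pot in the frame of bay between -0.045 and 0.045 m and y of blue_pot in the frame of bay between -0.054 and 0.054 m and z of blue_pot in the frame of bay below 0.005 m and angle between blue_pot's own z axis and vertical below 0.1 rad and contact force between the fingers and blue_pot below 0.1 N and linear speed of blue_pot below 0.02 m/s), for 0.2 s.
2. the lid is fully shut (value of joint lid below 0.045 rad and x of blue_pot in the frame of bay between -0.045 and 0.045 m and y of blue_pot in the frame of bay between -0.054 and 0.054 m and z of blue_pot in the frame of bay below 0.005 m and angle between blue_pot's own z axis and vertical below 0.1 rad), for 0.2 s.
3. the turnbutton is turned square across the lid's edge ((value of joint turnbutton above 1.25 rad or value of joint turnbutton below -1.25 rad) and value of joint lid below 0.045 rad), for 0.2 s.
At the end, for the whole second after the job is handed in: the blue pot stands on the floor of the bay, upright within 0.1 rad; the lid is shut (angle under 0.045 rad); the turnbutton is at rest across it (at least 1.25 rad from lying along the rail, either way); the yellow pot, the mask and the jar of brushes are within 30 mm of where they started (all of step 3 and x of blue_pot in the frame of bay between -0.045 and 0.045 m and y of blue_pot in the frame of bay between -0.054 and 0.054 m and z of blue_pot in the frame of bay below 0.005 m and angle between blue_pot's own z axis and vertical below 0.1 rad and linear speed of blue_pot below 0.02 m/s and velocity of joint turnbutton between -0.05 and 0.05 rad/s and distance of each of yellow_pot, mask, brush_jar from where it was at the start of the episode below 0.03 m); the robot touches nothing.
It fails at once if the blue pot is dropped (falls free from more than about 18 mm) (linear speed of blue_pot above 0.6 m/s and contact force between anything else and blue_pot below 0.05 N).
It fails at once if the turnbutton is turned across before the lid is shut ((value of joint turnbutton above 1.25 rad or value of joint turnbutton below -1.25 rad) and value of joint lid above 0.1 rad).
It fails at once if the yellow pot is pushed away or knocked over (distance of yellow_pot from where it was at the start of the episode above 0.03 m or angle between yellow_pot's own z axis and vertical above 0.4 rad).
It fails at once if the white mask is pushed away or knocked over (distance of mask from where it was at the start of the episode above 0.03 m or angle between mask's own z axis and vertical above 0.4 rad).
It fails at once if the jar of brushes is pushed away or knocked over (distance of brush_jar from where it was at the start of the episode above 0.03 m or angle between brush_jar's own z axis and vertical above 0.4 rad).
It also fails if it takes over 72 s, if anything falls off the work surface, if the arm or the gripper's body presses on something with over 40 N, if the wrist force passes 120 N, or if a joint passes its speed limit or range.

## Working session

There is one attempt and no reset: what is moved stays moved. The work goes in short steps, each a Python script; the robot and the scene stay as the last script left them, time stands still between calls to the robot, and variables do not carry over. Pictures are saved under pics/ and viewed, about 8 in all and at most 12, crops included, and the job is handed in when it is done.

```bash
mkdir -p pics; cat > h.py <<'E'
import numpy as np, cv2
from scipy.spatial.transform import Rotation as R
from bench import manip, jaws, solver, snapshot
def save(s,n): cv2.imwrite(f'pics/{n}.png', s['image'][:,:,::-1])
def ray(s,u,v):
    d=R.from_quat(s['orientation']).apply([(u-s['cx'])/s['fx'],(v-s['cy'])/s['fy'],1]); return np.array(s['position']),d
def onz(s,u,v,z):
    p,d=ray(s,u,v); return p+d*(z-p[2])/d[2]
def proj(s,P):
    q=R.from_quat(s['orientation']).inv().apply(np.array(P)-np.array(s['position'])); return s['cx']+s['fx']*q[0]/q[2], s['cy']+s['fy']*q[1]/q[2]
def down(yaw): # tool z down, tool y (jaws) along world direction yaw
    z=np.array([0,0,-1.]); y=np.array([np.cos(yaw),np.sin(yaw),0]); return R.from_matrix(np.c_[np.cross(y,z),y,z]).as_quat()
E
python3 - <<'E'
from h import *
for n in('top','side'):
    s=snapshot(n); save(s,n+'0'); print(n,s['position'],R.from_quat(s['orientation']).as_matrix().round(3).tolist(),s['fx'],s['cx'],s['cy'])
st=manip.get_state(); print(st['tcp_rot'],st['t'],manip.grasp_offset)
E
```

```text
top [0.33963684 0.0030504  1.27639205] [[0.028, -0.988, 0.15], [-0.999, -0.026, 0.019], [-0.015, -0.15, -0.989]] 427.9770127687258 280.273330152962 214.1196364240044
side [ 0.32205927 -0.7147352   0.66782775] [[0.964, -0.15, 0.221], [-0.266, -0.599, 0.755], [0.019, -0.786, -0.617]] 405.27816366670663 279.49050075134727 209.42091394925276
[ 9.84128988e-01  1.77453590e-01 -2.96217205e-05 -5.97573963e-04] 0.1 0.0187
```

View pics/top0.png

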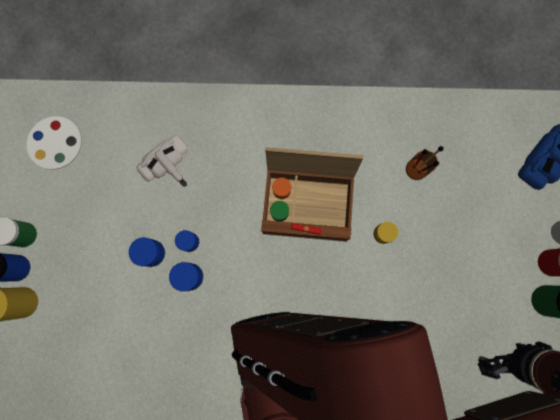

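View pics/side0.png

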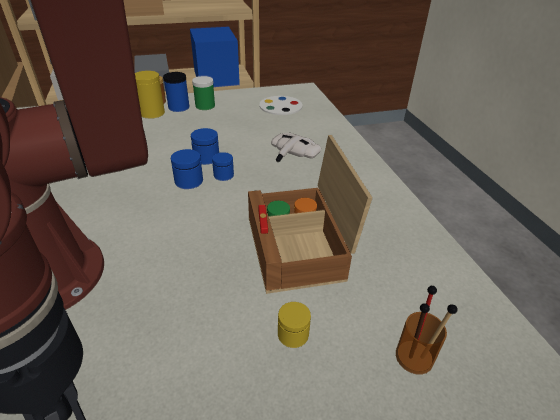

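Top view: the three blue pots are at (146,252), (187,241) and (185,276), and the smallest is the one at (187,241). The case is around (308,203) with its lid up, the red button is at (306,229), and the yellow pot is at (387,232). The side view agrees: the smallest pot is at (223,166).

```bash
python3 - <<'E'
from h import *
t=snapshot('top'); s=snapshot('side')
def blobs(S,lo,hi,win,mina=40):
    hsv=cv2.cvtColor(S['image'],cv2.COLOR_RGB2HSV); m=cv2.inRange(hsv,lo,hi); k=np.zeros_like(m); x0,y0,x1,y1=win; k[y0:y1,x0:x1]=m[y0:y1,x0:x1]
    n,l,st,c=cv2.connectedComponentsWithStats(k); return [(st[i].tolist(),c[i].round(1),l==i) for i in range(1,n) if st[i][4]>mina]
for S,w,nm in((t,(100,200,230,310),'top'),(s,(160,120,250,200),'side')):
    for st,c,m in blobs(S,(105,120,30),(130,255,255),w):
        print(nm,st,c, onz(S,*c,.062 if nm=='top' else .031).round(4))
for st,c,m in blobs(t,(18,120,60),(32,255,255),(360,210,410,260)): print('yellow',st,c,onz(t,*c,.05).round(4))
for st,c,m in blobs(t,(0,170,100),(6,255,255),(270,215,340,245)):
    pts=np.argwhere(m)[:,::-1]; print('button',st,c,onz(t,*c,.107).round(4)); W=np.array([onz(t,*p,.109)[:2] for p in pts]); W-=W.mean(0); v=np.linalg.eigh(W.T@W)[1][:,1]; print('dir',np.degrees(np.arctan2(v[1],v[0])),np.ptp(W@v))
c=t['image'][140:250,250:370]; c=cv2.resize(c,None,fx=6.6,fy=5.4,interpolation=cv2.INTER_CUBIC)
c=cv2.resize(t['image'][145:245,255:370],None,fx=6,fy=6,interpolation=cv2.INTER_CUBIC)
cv2.imwrite('pics/c1.png',cv2.convertScaleAbs(c[:,:,::-1],alpha=1.5))
E
```

```text
top [175, 231, 24, 20, 384] [186.4 240.6] [0.4402 0.2918 0.062 ]
top [129, 238, 36, 28, 808] [146.  251.8] [0.4052 0.4052 0.062 ]
top [169, 263, 34, 28, 760] [185.3 276.3] [0.3395 0.2887 0.062 ]
side [171, 128, 63, 61, 2297] [200.6 159.8] [0.3846 0.3529 0.031 ]
yellow [374, 222, 24, 21, 386] [385.9 232.2] [ 0.481  -0.2781  0.05  ]
button [291, 223, 15, 8, 76] [297.8 226.5] [ 0.4837 -0.0238  0.107 ]
dir 81.79642698262428 0.03742329803400091
button [307, 226, 15, 8, 82] [314.5 229.7] [ 0.4761 -0.0698  0.107 ]
dir 79.97514449850773 0.0380550366966739
```

View pics/c1.png

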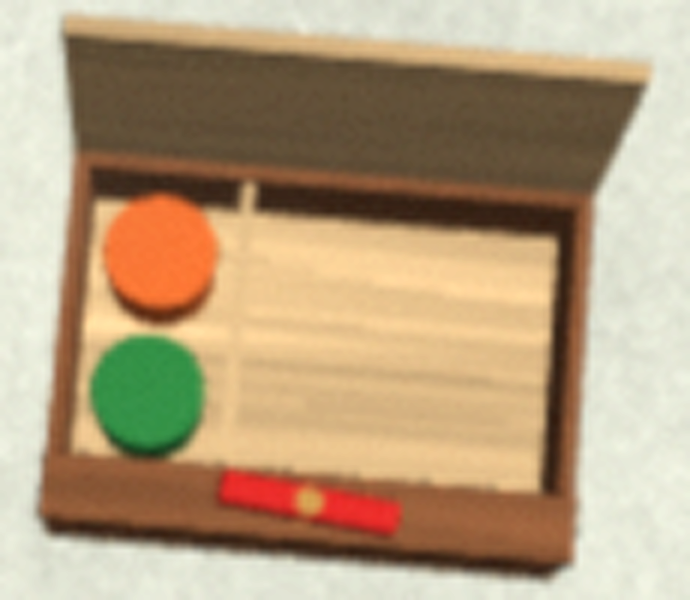

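The crop shows the case turned slightly. The button centre is at crop (310,501), and the rail-top corners are near (45,455), (42,516), (575,500) and (572,560). The bay is on the right, and the lid is past upright.

```bash
python3 - <<'E'
from h import *
t=snapshot('top'); s=snapshot('side')
W=lambda x,y,z: onz(t,254.6+x/6,144.6+y/6,z)
A,B,C,D=[W(*p,.09)[:2] for p in((45,455),(42,516),(575,500),(572,560))]
print('rail',A,B,C,D,'w',np.linalg.norm(A-C),np.linalg.norm(B-D),'depth',np.linalg.norm(A-B))
piv=W(310,501,.109)[:2]
# button ends give yaw
d=(A-C)/np.linalg.norm(A-C)+(B-D)/np.linalg.norm(B-D); b=W(222,487,.109)-W(400,516,.109); print('yaw rail',np.degrees(np.arctan2(d[1],d[0]))-90,'yaw button',np.degrees(np.arctan2(b[1],b[0]))-90,'len',np.linalg.norm(b))
y=np.arctan2(d[1],d[0])-np.pi/2; M=np.array([[np.cos(y),-np.sin(y)],[np.sin(y),np.cos(y)]])
mid=(A+B+C+D)/4; o=mid-M@[-.074,0]
print('origin from rail',o,'pivot',piv,'pivot in case',M.T@(piv-o))
f=[W(*p,.008)[:2] for p in((247,210),(557,237),(235,470),(545,490))]; print('floor pts in case',[(M.T@(q-o)).round(3) for q in f])
w=[W(*p,.078)[:2] for p in((85,155),(592,195))]; print('back wall top corners',[(M.T@(q-o)).round(3) for q in w])
# lid free edge: plane x in case
for px in((65,20),(650,68),(65,38),(650,84)):
    p,dd=ray(t,254.6+px[0]/6,144.6+px[1]/6)
    for z in (.2,.21,.22,.225): 
        P=p+dd*(z-p[2])/dd[2]; print(z,(M.T@(P[:2]-o)).round(3),end=' ')
    print()
# verify by projecting case into side
im=s['image'].copy(); im=cv2.resize(im,None,fx=1.4,fy=1.4)
def pt(c,z,col):
    P=[*(o+M@c),z]; u,v=proj(s,P); cv2.circle(im,(int(u*1.4),int(v*1.4)),2,col,-1)
for c in((-.09,-.125),(-.09,.125),(-.058,.125),(-.058,-.125)): pt(np.array(c),.09,(255,0,255))
for c in((.09,-.125),(.09,.125)): pt(np.array(c),.078,(0,255,255))
for c in((-.09,-.125),(.09,-.125)): pt(np.array(c),0,(0,255,0))
pt(M.T@(piv-o),.109,(0,0,255))
for z in(0,.062):
  u,v=proj(s,[.4402,.2918,z]); cv2.circle(im,(int(u*1.4),int(v*1.4)),2,(255,255,255),-1)
cv2.imwrite('pics/side1.png',im[:,:,::-1])
np.savez('case.npz',o=o,y=y,piv=piv)
E
```

```text
rail [0.50020593 0.07606472] [0.47156162 0.07646168] [ 0.48566274 -0.17066622] [ 0.45769678 -0.16939264] w 0.24715918627992298 0.24624495898371795 depth 0.028647065038933064
yaw rail -3.300531028994058 yaw button -7.797835737272877 len 0.08230440717455385
origin from rail [ 0.55265902 -0.05114354] pivot [ 0.47963161 -0.04705153] pivot in case [-0.07314187 -0.00011921]
floor pts in case [array([0.084, 0.039]), array([ 0.083, -0.117]), array([-0.048,  0.035]), array([-0.045, -0.119])]
back wall top corners [array([0.088, 0.119]), array([ 0.089, -0.124])]
0.2 [0.116 0.125] 0.21 [0.113 0.125] 0.22 [0.11  0.124] 0.225 [0.109 0.123] 
0.2 [ 0.116 -0.129] 0.21 [ 0.113 -0.127] 0.22 [ 0.11  -0.125] 0.225 [ 0.108 -0.125] 
0.2 [0.108 0.125] 0.21 [0.105 0.124] 0.22 [0.102 0.123] 0.225 [0.101 0.123] 
0.2 [ 0.109 -0.129] 0.21 [ 0.106 -0.127] 0.22 [ 0.103 -0.126] 0.225 [ 0.101 -0.125]
```

View pics/side1.png

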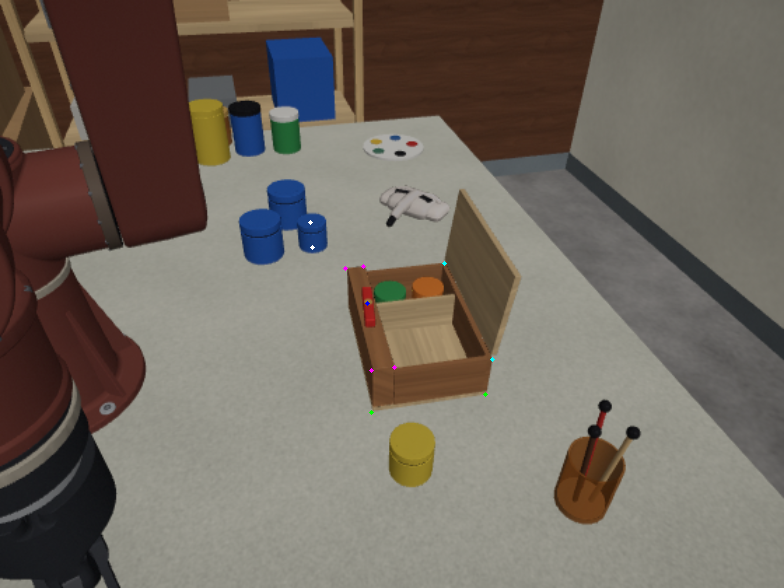

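The projected case points land on the case in the side view to within about 3 px, and the pot dots (312,247) and (310,222) fall on the small pot. That's good enough to grasp.

```bash
cat >> h.py <<'E'
try:
    _c=np.load('case.npz'); o,cy=_c['o'],float(_c['y'])
    CM=np.array([[np.cos(cy),-np.sin(cy)],[np.sin(cy),np.cos(cy)]])
    def case(x,y,z): return [*(o+CM@[x,y]),z]
except FileNotFoundError: pass
def best(p,yaw):
    c=[(abs(j[5]-manip.get_state()['joints'][5]),tuple(q)) for q in (down(yaw),down(yaw+np.pi)) if (j:=solver.ik(p,q)) is not None]
    return list(min(c)[1])
def st(): s=manip.get_state(); print(round(s['t'],2),np.round(s['tool_pos'],4),'F',np.round(s['ft_force'],1),'open',round(s['opening'],3),'q',np.round(s['joints'],2))
E
python3 - <<'E'
from h import *
p=[.4402,.2918]; q=best([*p,.2],np.radians(55))
manip.move_ptp([*p,.2],q); st()
for n in('top','side'):
    s=snapshot(n)
    u,v=(186,240) if n=='top' else (223,166)
    c=s['image'][v-60:v+50,u-70:u+75]; cv2.imwrite(f'pics/{n}2.png',cv2.resize(c[:,:,::-1],None,fx=4,fy=4,interpolation=cv2.INTER_CUBIC))
a,b=cv2.imread('pics/top2.png')[::1],cv2.imread('pics/side2.png'); cv2.imwrite('pics/g2.png',cv2.resize(np.hstack([a,b]),(800,304)))
E
```

```text
3.2 [0.4406 0.2913 0.2   ] F [ 0.8 -0.4  0.4] open 1.0 q [ 0.45  0.32 -0.2   1.05 -0.    1.06]
```

View pics/g2.png

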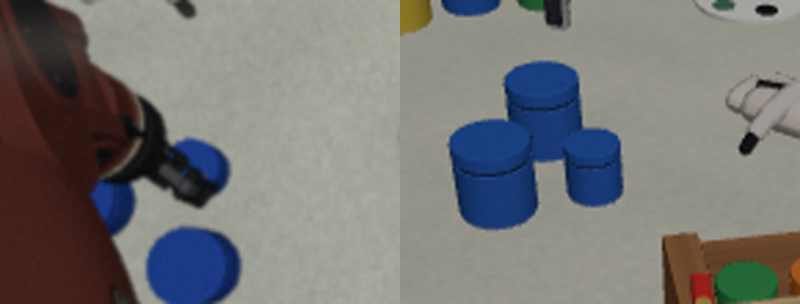

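In the side crop the small pot's cap centre is at (592,147), which is (222.6,159.3) in the full image. I'll cross-check that, then grasp.

```bash
python3 - <<'E'
from h import *
s=snapshot('side'); P=onz(s,222.6,159.3,.062); print(P.round(4))
assert np.hypot(P[0]-.4402,P[1]-.2918)<.012
p=(P[:2]+[.4402,.2918])/2
print(manip.move_linear([*p,.09],v=.12),manip.move_linear([*p,.024],v=.06,threshold=8)); st()
jaws.grab(35); st()
manip.move_linear([*p,.22],v=.12); st()
d=case(-.008,-.04,.2); q=best(d,cy+np.pi/2); manip.move_ptp(d,q); st()
a=snapshot('side'); b=snapshot('top'); save(a,'side3')
cv2.imwrite('pics/h3.png',np.hstack([a['image'][100:400,150:450],b['image'][100:400,200:500]])[:,:,::-1])
E
```

```text
[0.4426 0.289  0.062 ]
False False
5.67 [0.4417 0.2906 0.0244] F [ 0.2 -0.1 -0.2] open 1.0 q [ 0.44  0.51 -0.43  0.63 -0.    1.05]
6.03 [0.4421 0.2909 0.0247] F [0.4 1.7 5.5] open 0.692 q [ 0.44  0.51 -0.43  0.63  0.    1.05]
7.81 [0.4411 0.2903 0.2194] F [ 0.4 -0.  -1.6] open 0.691 q [ 0.44  0.3  -0.17  1.1   0.    1.05]
9.28 [ 0.5424 -0.0899  0.2   ] F [ 0.2 -0.5 -1.5] open 0.692 q [-0.3   0.36 -0.14  1.07  0.   -0.24]
```

View pics/h3.png

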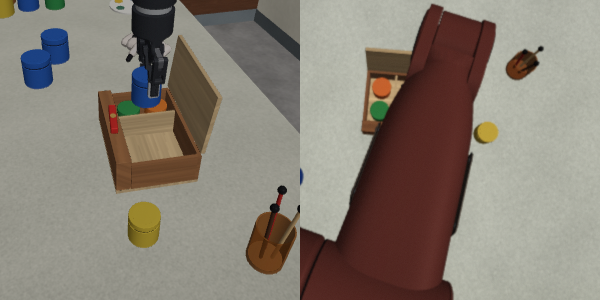

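The pot is held (opening 0.69, about 59 mm) and hangs over the bay, clear of the lid. I'll lower it with contact detection.

```bash
python3 - <<'E'
from h import *
d=case(-.008,-.04,0)
manip.move_linear([*d[:2],.055],v=.1); st()
print(manip.move_linear([*d[:2],.027],v=.03,threshold=5)); st()
jaws.let_go(); manip.sleep(.3); st()
manip.move_linear([*d[:2],.12],v=.08); manip.move_linear([*d[:2],.25],v=.15); st()
c=case(-.2,-.04,.25); manip.move_linear(c,v=.2); st()
a=snapshot('side'); cv2.imwrite('pics/b4.png',cv2.resize(a['image'][180:300,230:390],None,fx=4,fy=4)[:,:,::-1])
E
```

```text
10.97 [ 0.5428 -0.0907  0.0556] F [ 0.9  0.4 -1.5] open 0.691 q [-0.3   0.5  -0.34  0.73  0.   -0.24]
True
11.69 [ 0.5422 -0.0907  0.0323] F [0.7 0.1 1. ] open 0.692 q [-0.3   0.53 -0.37  0.68 -0.   -0.24]
12.38 [ 0.5415 -0.0904  0.0321] F [0.3 0.3 0.2] open 1.0 q [-0.3   0.53 -0.37  0.68 -0.   -0.24]
14.64 [ 0.5419 -0.0905  0.249 ] F [ 0.4  0.  -0.5] open 1.001 q [-0.3   0.33 -0.05  1.19 -0.   -0.24]
15.75 [ 0.3516 -0.0798  0.25  ] F [0.2 0.5 0. ] open 1.002 q [-0.43 -0.04 -0.49  1.12 -0.   -0.37]
```

View pics/b4.png

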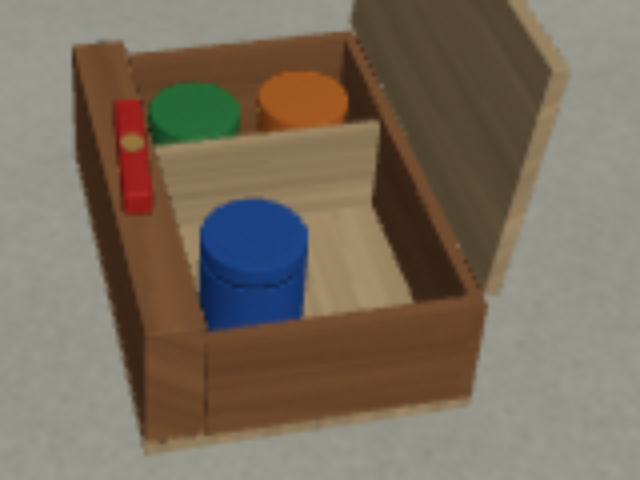

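The blue pot stands upright on the bay floor (crop (254,265)), clear of the walls and divider. Next I'll close the lid by pushing its outer face along an arc with the closed fingers.

```bash
python3 - <<'E'
from h import *
jaws.grab(30)
rho=.118; hx=.09
def wp(t): return case(hx-rho*np.cos(t)+.008*np.sin(t)+.011, -.02, .082+rho*np.sin(t)+.008*np.cos(t))
over=case(-.05,-.02,.265); beh=case(.14,-.02,.265); q=best(beh,cy+np.pi/2)
path=[wp(t) for t in np.linspace(1.6,0.05,11)]
for p in [over,beh,case(.14,-.02,.195)]+path:
    assert solver.ik(p,q) is not None,p
manip.move_ptp(over,q); manip.move_linear(beh,v=.15); st()
print(manip.move_linear(case(.14,-.02,.195),v=.1,threshold=6)); st()
for i,p in enumerate(path):
    manip.move_linear(p,v=.1); s=manip.get_state(); print(i,round(s['t'],2),np.round(s['tool_pos'],3),np.round(s['ft_force'],1))
    if np.linalg.norm(s['ft_force'])>35: print('stop');break
E
```

```text
18.64 [ 0.6909 -0.0792  0.2653] F [ 0.1  0.1 -0. ] open -0.002 q [-0.22  0.63  0.48  1.42 -0.   -0.16]
False
19.49 [ 0.6916 -0.0793  0.1958] F [0.1 0.2 0.5] open -0.002 q [-0.22  0.65  0.32  1.25 -0.   -0.16]
0 19.93 [ 0.664 -0.078  0.201] [ 0.7 -0.8 -0.2]
1 20.26 [ 0.646 -0.077  0.2  ] [ 0.2 -0.1 -0. ]
2 20.59 [ 0.628 -0.076  0.198] [-0.   0.2  0.1]
3 20.93 [ 0.61  -0.074  0.192] [ 0.3 -0.   0.7]
4 21.26 [ 0.594 -0.074  0.185] [0.9 0.4 0.6]
5 21.59 [ 0.578 -0.073  0.174] [-0.2 -0.7  0.6]
6 21.93 [ 0.565 -0.072  0.162] [ 0.6 -0.  -0.2]
7 22.26 [ 0.554 -0.071  0.147] [-0.3 -0.8 -0.4]
8 22.59 [ 0.545 -0.071  0.131] [0.3 0.2 0.2]
9 22.93 [ 0.539 -0.07   0.114] [ 0.1 -0.   0.3]
10 23.26 [ 0.535 -0.07   0.096] [ 1.  -0.2 -0.1]
```

```bash
python3 - <<'E'
from h import *
p=manip.get_state()['tool_pos']; print(manip.move_linear([p[0],p[1],.086],v=.03,threshold=12)); st()
a=snapshot('side'); cv2.imwrite('pics/l5.png',cv2.resize(a['image'][130:310,220:440],None,fx=3,fy=3)[:,:,::-1])
E
```

```text
True
23.57 [ 0.5359 -0.0704  0.09  ] F [-3.   0.6  9.8] open 0.0 q [-0.27  0.44 -0.33  0.8  -0.   -0.21]
```

View pics/l5.png

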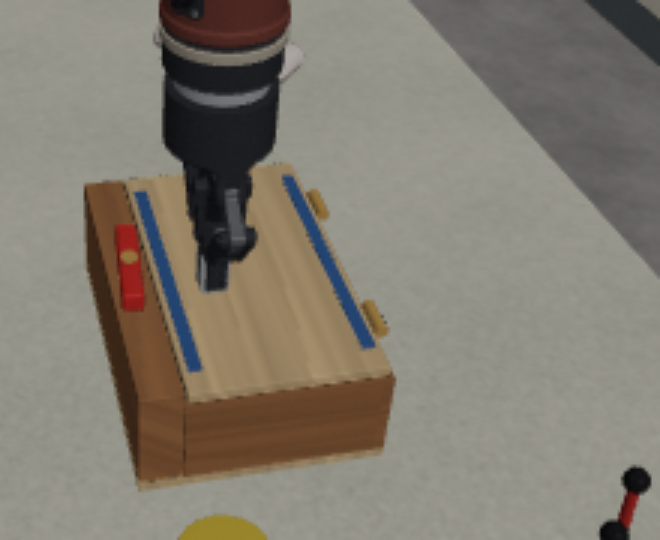

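The lid lies flat, level with the rail: the fingertip stopped at z = 0.090 against firm contact. Now I'll sweep the button's −y end toward +x, turning the tool with it.

```bash
python3 - <<'E'
from h import *
piv=np.load('case.npz')['piv']
def pose(th,d,z,q0=None):
    a=cy+th; M=np.array([[np.cos(a),-np.sin(a)],[np.sin(a),np.cos(a)]])
    return [*(piv+M@[-d,-.03]),z]
p=manip.get_state()['tool_pos']; manip.move_linear([p[0],p[1],.16],v=.12)
p0=pose(-.08,.03,.16); q0=best(p0,cy-.08+np.pi/2)
rot=lambda th:(R.from_euler('z',th+.08)*R.from_quat(q0)).as_quat()
ths=np.linspace(-.08,1.5,9)
for t in ths: assert solver.ik(pose(t,.018,.097),rot(t)) is not None
manip.move_ptp(p0,q0); print(manip.move_linear(pose(-.08,.03,.097),v=.08,threshold=6)); st()
for t in ths:
    hit=manip.move_linear(pose(t,.018,.097),rot(t),v=.05,threshold=25); s=manip.get_state(); print(round(t,2),hit,round(s['t'],2),np.round(s['tool_pos'],3),np.round(s['ft_force'],1))
    if hit: break
st()
E
```

```text
False
25.75 [ 0.4462 -0.0727  0.0973] F [-0.2 -0.4 -0.4] open 0.001 q [-0.32  0.29 -0.55  0.73 -0.   -0.19]
-0.08 False 26.14 [ 0.458 -0.074  0.097] [0.5 0.5 0.4]
0.12 False 26.49 [ 0.463 -0.078  0.097] [ 0.   0.9 -0.1]
0.32 False 26.84 [ 0.47  -0.081  0.097] [-1.   0.3  0.2]
0.51 False 27.19 [ 0.477 -0.082  0.097] [-1.3 -0.9 -0.1]
0.71 False 27.54 [ 0.484 -0.082  0.097] [-0.2  0.3 -0.5]
0.91 False 27.89 [ 0.49  -0.08   0.097] [-0.5  0.2  0.4]
1.1 False 28.24 [ 0.497 -0.078  0.097] [-0.4  0.2  0.4]
1.3 False 28.59 [ 0.502 -0.074  0.097] [ 0.3 -0.2  0.6]
1.5 False 28.94 [ 0.507 -0.069  0.097] [-0.6  0.5 -0.3]
28.94 [ 0.5069 -0.0687  0.097 ] F [-0.6  0.5 -0.3] open -0.001 q [-0.28  0.38 -0.4   0.79  0.   -1.71]
```

Now back off sideways, lift clear, and look.

```bash
python3 - <<'E'
from h import *
p=np.array(manip.get_state()['tool_pos']); u=CM@[0,-.015]
manip.move_linear([p[0]+u[0],p[1]+u[1],p[2]],v=.06); manip.move_linear([p[0]+u[0],p[1]+u[1],.25],v=.15)
manip.move_ptp([.183,-.40,.26],best([.183,-.40,.26],-1.2)); st()
t=snapshot('top'); s=snapshot('side')
for S,n in((t,'top'),(s,'side')):
    hsv=cv2.cvtColor(S['image'],cv2.COLOR_RGB2HSV); m=cv2.inRange(hsv,(0,170,100),(6,255,255))
    k=np.zeros_like(m); a=(slice(195,250),slice(270,340)) if n=='top' else (slice(190,240),slice(245,300)); k[a]=m[a]
    W=np.array([onz(S,u,v,.107)[:2] for v,u in np.argwhere(k)]); print(n,len(W),(CM.T@(W.mean(0)-o)).round(4)); W-=W.mean(0); v=np.linalg.eigh(W.T@W)[1][:,1]; w=CM.T@v; print('button angle rad',np.arctan2(w[1],w[0])%np.pi-np.pi/2, 'len',np.ptp(W@v))
y=cv2.inRange(cv2.cvtColor(t['image'],cv2.COLOR_RGB2HSV),(18,120,60),(32,255,255)); ys=np.argwhere(y[210:260,360:410]).mean(0)+[210,360]; print('yellow px',ys[::-1])
cv2.imwrite('pics/f6.png',np.hstack([cv2.resize(t['image'][130:280,220:420],None,fx=2,fy=2),cv2.resize(s['image'][130:280,220:420],None,fx=2,fy=2)])[:,:,::-1])
E
```

```text
32.17 [ 0.1836 -0.3997  0.2599] F [0.3 0.4 0. ] open -0.003 q [-1.31  0.11 -0.3   1.15  0.   -1.68]
top 127 [-0.0728  0.    ]
button angle rad 1.4889917759450029 len 0.08010856760555163
side 299 [-0.0733 -0.0041]
button angle rad 1.5087007988567933 len 0.08130008870203598
yellow px [386.47814208 231.97814208]
```

View pics/f6.png

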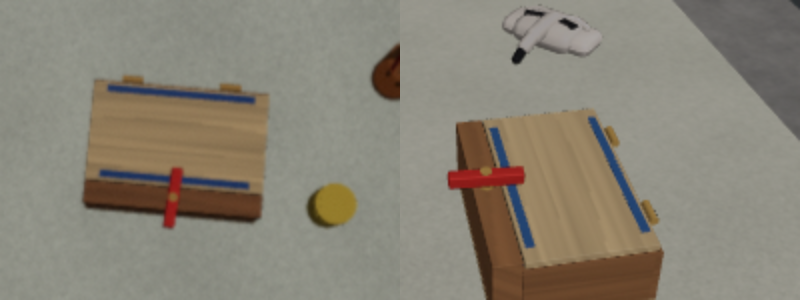

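The lid is shut and the button lies square across its edge, at about 1.5 rad in both views. The yellow pot is still at its starting pixel. Handing in.

```bash
python3 -c "
from h import *
manip.finish_job(); st()"
```

```text
the job is handed in; nothing more can be done
the job is handed in; nothing more can be done
```

The smallest blue pot is in the empty bay, the lid is shut, and the red turnbutton is turned across it. I handed the job in at about 32 s on the robot's clock; `finish_job` gives no verdict.

- **Pot:** I gripped it at about 59 mm opening and lowered it until it touched the bay floor. A picture taken after release showed it standing upright and clear of the walls. It is hidden under the lid now, so I could not check it again.
- **Lid:** I pushed it shut along an arc, and the fingertip met firm resistance at z = 0.090 m, the height of a fully shut lid. The last picture shows it level with the rail.
- **Turnbutton:** I measured its angle at 1.49 rad from the top view and 1.51 rad from the side view; it needs at least 1.25.
- **Bystanders:** The yellow pot is within 1 pixel of where it started. I did not measure the mask or the jar afterwards; the final crops show the mask and part of the jar, apparently undisturbed, and the arm never worked near either.
- **Robot:** The arm was parked away from everything with the wrist force near zero. No check failed or disagreed.

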